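Sort finished tool handles into their stock trays

ROBOT

A 6-joint arm with a two-finger parallel gripper is mounted at the origin on the work surface. World frame = base frame: x ahead of the robot, y to its left, z up, the work surface at z = 0. Lengths are in m, angles in rad, forces in N, time in s.
With the tool pointing down it reaches from about 0.375 to 0.975 m from the base axis. Payload 3.8 kg.
Tool frame: the origin (TCP) lies where the fingers leave the gripper's body, on its centre line; the fingertips stand 64 mm ahead of it and the grasp point (between the pads) lies 45 mm ahead of it (tcp_to_grasp is the distance from the TCP to the grasp point, in m); z points along the fingers, y is the line along which they close (so a half turn about z gives the same grasp; the last joint's range is limited). The gripper opens to 88 mm and grips with 3 to 60 N. Pads are 18 mm wide; open, the fingers measure 123 mm over their backs; the gripper's body (75 mm by 187 mm) begins 45 mm behind the grasp point.
Start: joints at [1.176, 0.264, 1.604, -0, 1.274, -0.037], TCP at [0.236, 0.632, 0.303] pointing down, gripper open.
Joint ranges: [-2.63, 2.63], [-0.94, 2.18], [0.31, 2.57], [-1.31, 4.45], [0, 2.66], [-2.55, 2.55]. Speed limits (rad/s): [2.57, 2.57, 3.14, 3.14, 3.14, 3.14].

INTERFACE

Orientations are given as a 3x3 rotation matrix whose columns are the frame's x, y, z axes.
In Python, from bench import sense, read_camera, close_job, tcp_to_grasp gives the robot as it stands.
- The arm moves only by the tool servo_tool, never from a script. Its argument "motion" is text: rows parted by semicolons, each of 7 numbers parted by spaces: the shift along the tool's x, y, z as a fraction of full scale, then the turn, a rotation vector about the tool's x, y, z as a fraction of full scale, then the closure, from 0 (fully open) to 1 (shut). A call has 1 to 5 rows; each row shifts and turns the commanded pose from where the row before left it, along the tool's axes as they then stand; what a row does not reach is not made up. Full scale, the value 1, is 0.06 m for a shift and pi/2 rad for a turn. A row lasts 1/8 s, in which the tool goes at most 62.5 mm and 10.7 degrees, less where a joint would pass 70% of its speed; a pose out of reach is approached as far as the arm can. A call with a number of a shift or a turn outside -1 to 1 is refused whole. A call with a gripper value outside its range is refused whole. The fingers move at their own pace and stop on an object; "force" is the grip in N (left out, the last holds). Time passes only in rows, so rows that do not move let the fingers close. It gives the time, the measured TCP pose, the force, the opening and the grip force at its end, in the units of the state.
- sense(): the state, without advancing time (a new reading comes with each control period).
- read_camera(name): name is "side" or "top" or "wrist"; returns a dict with "frame" (400x640x3 uint8, red, green, blue), "fov_y" (degrees; the focal length in pixels is half the picture's height over the tangent of half this angle, whatever the lens; pixels are square), "cx", "cy" (the principal point, pixels), "view" (4x4, takes a point from world to camera coordinates). Camera axes: x right, y down, z forward; pixel columns grow to the right and rows downward; lengths in m; the calibration is good to about 2 mm. A picture is of the moment at which its call begins. There is no depth.
- close_job(): hands the job in; it is judged then, once.
The state is a dict: "clock": time; "qpos": joint angles; "joint_velocities": joint speeds; "tau": joint torques, N m; "position": TCP position; "tool_rot": TCP orientation; "wrist_force": force on the tool from outside, world axes, zero at the start; "moment": the same for the moment, N m; "opening": finger opening in m; "grip_force": force on a finger pad.
Only numpy, scipy, OpenCV 4.12 (cv2) and the standard library are available. Lean on these libraries where they do the work, as an engineer would, in place of code of your own. Each camera call takes 0.05 s, during which the arm holds its last target. There are 200 camera calls.

TASK

Sort the five finished parts on the bench into the three stock trays: each goes into the empty near bay of the tray whose far bay already holds parts of its kind. Lay the two chisel handles flat side by side on the tray floor, lengthwise from near to far, stand the two round plane knobs upright on their feet, and lay the curved plane handle flat on its side. Set each part down rather than dropping it, and leave the wax tin and the sanding block where they are.

Things in the scene. Friction and masses are not known exactly. Their poses are not given: they have to be found in the camera images.
- handle_a: octagonal wooden bench-chisel handle with brass ferrule, lying, 112 mm long, 28 mm across flats, 70 g. Origin: on its centre line at mid-length, 14 above its support; x along it, ferrule end at +x. Octagonal from x = -52 to +22 (grip across it at the origin), then round neck and 20 mm ferrule. Loose.
- handle_b: second chisel handle, the same as handle_a: octagonal wooden bench-chisel handle with brass ferrule, lying, 112 mm long, 28 mm across flats, 70 g. Origin: on its centre line at mid-length, 14 above its support; x along it, ferrule end at +x. Octagonal from x = -52 to +22 (grip across it at the origin), then round neck and 20 mm ferrule. Loose.
- knob_a: turned wooden front knob of a bench plane, standing, 62 mm high, 60 g: foot 36 diameter, waist 25, rounded head 37 diameter at 41 to 48 high (grip there from any side). Origin: centre of the foot's underside, z up along its axis. Loose.
- knob_b: second plane knob, the same as knob_a: turned wooden front knob of a bench plane, standing, 62 mm high, 60 g: foot 36 diameter, waist 25, rounded head 37 diameter at 41 to 48 high (grip there from any side). Origin: centre of the foot's underside, z up along its axis. Loose.
- tote: curved wooden rear handle of a bench plane, lying on its side, 24 mm thick, 90 g. Origin: middle of grip and thickness, 12 above its support; z across the thickness; x from foot (x -56 to -41, y -22 to +40) to top with horn (x +26 to +52, y -26 to +21). From x -15 to +20 a straight bar 27 wide in y: grip across it at the origin. Loose.
- handle_tray: fixed two-bay tray, 244 x 181 mm, red-brown sides, pale laths. Far bay: two chisel handles lying crosswise, pinned down, up to 68 high. Near bay empty, inside 145 (x) by 165 (y), floor 6 above the bench, walls 8 thick, tops at 40. Origin: centre of the near bay at bench height; x from near to far bay, z up. The trays differ only in their stock.
- knob_tray: fixed two-bay tray, 244 x 181 mm, red-brown sides, pale laths. Far bay: four standing plane knobs, pinned down, up to 68 high. Near bay empty, inside 145 (x) by 165 (y), floor 6 above the bench, walls 8 thick, tops at 40. Origin: centre of the near bay at bench height; x from near to far bay, z up. The trays differ only in their stock.
- tote_tray: fixed two-bay tray, 244 x 181 mm, red-brown sides, pale laths. Far bay: two curved plane handles lying flat, one on the other, pinned down, up to 68 high. Near bay empty, inside 145 (x) by 165 (y), floor 6 above the bench, walls 8 thick, tops at 40. Origin: centre of the near bay at bench height; x from near to far bay, z up. The trays differ only in their stock.
- wax_tin: bystander: closed round metal wax tin, 84 mm diameter, 32 mm high, loose. Origin: centre of its underside. Not to be moved.
- sanding_block: bystander: cork sanding block 105 (x) x 62 (y) x 32 mm high, loose. Origin: centre of its underside. Not to be moved.
There are look-alikes about, which are no part of the job. What is shaped like the tote but black is not meant.

How it is judged:
At the end, for the whole second after the job is handed in: Each part rests on the floor (6 mm) of the near bay of its kind's tray: chisel handles flat, within 0.3 rad of the tray's x axis; knobs upright within 0.15 rad; curved plane handle flat within 0.15 rad, either side up; all released and at rest (x of handle_a in the frame of handle_tray between -0.0725 and 0.0725 m and y of handle_a in the frame of handle_tray between -0.0825 and 0.0825 m and z of handle_a in the frame of handle_tray between 0.014 and 0.026 m and angle between the x axis of each of handle_a, handle_b and the x axis of handle_tray, either way round below 0.3 rad and linear speed of each of handle_a, handle_b, knob_a, knob_b, tote below 0.03 m/s and angular speed of each of handle_a, handle_b, knob_a, knob_b, tote below 0.3 rad/s and x of handle_b in the frame of handle_tray between -0.0725 and 0.0725 m and y of handle_b in the frame of handle_tray between -0.0825 and 0.0825 m and z of handle_b in the frame of handle_tray between 0.014 and 0.026 m and x of knob_a in the frame of knob_tray between -0.0725 and 0.0725 m and y of knob_a in the frame of knob_tray between -0.0825 and 0.0825 m and z of knob_a in the frame of knob_tray between 0 and 0.012 m and angle between each of knob_a, knob_b's own z axis and vertical below 0.15 rad and x of knob_b in the frame of knob_tray between -0.0725 and 0.0725 m and y of knob_b in the frame of knob_tray between -0.0825 and 0.0825 m and z of knob_b in the frame of knob_tray between 0 and 0.012 m and x of tote in the frame of tote_tray between -0.0725 and 0.0725 m and y of tote in the frame of tote_tray between -0.0825 and 0.0825 m and z of tote in the frame of tote_tray between 0.012 and 0.024 m and angle between the z axis of tote and the z axis of tote_tray, either way round below 0.15 rad); the robot touches nothing.
It fails at once if the wax tin is pushed more than 20 mm (distance of wax_tin from where it was at the start of the episode above 0.02 m).
It fails at once if the sanding block is pushed more than 20 mm (distance of sanding_block from where it was at the start of the episode above 0.02 m).
It fails at once if a part is dropped (falls freely faster than 0.7 m/s, about 25 mm) ((contact force between handle_a and anything else below 0.01 N and linear speed of handle_a above 0.7 m/s) or (contact force between handle_b and anything else below 0.01 N and linear speed of handle_b above 0.7 m/s) or (contact force between knob_a and anything else below 0.01 N and linear speed of knob_a above 0.7 m/s) or (contact force between knob_b and anything else below 0.01 N and linear speed of knob_b above 0.7 m/s) or (contact force between tote and anything else below 0.01 N and linear speed of tote above 0.7 m/s)).
It also fails if it takes over 128 s, if anything falls off the work surface, if the arm or the gripper's body presses on something with over 40 N, if the wrist force passes 120 N, or if a joint passes its speed limit or range.

## Working session

There is one attempt and no reset: what is moved stays moved. The work goes in short steps, Python scripts to look and compute and a tool call to move; the robot and the scene stay as the last step left them, time stands still between calls to the robot, and variables do not carry over. Pictures are saved under pics/ and viewed, at most 18 in all, crops included, and the job is handed in when it is done.

Besides the shell and the picture viewer there is one more tool, called after "Emit:" as name(argument=value, ...), one argument or row to a line, values as JSON. servo_tool: Moves the arm, as the interface text tells. Shift numbers are shares of 0.06 m and turn numbers shares of pi/2 rad, none past 1 either way. Its arguments: {"type":"object","properties":{"motion":{"type":"string"},"force":{"type":"number"}},"required":["motion"]}

```bash
mkdir -p pics; ls
cat > h.py <<'E'
import sys; sys.path.insert(0,'.')
from bench import sense, read_camera, close_job, tcp_to_grasp
import numpy as np, cv2
def snap(n,f):
    c=read_camera(n); cv2.imwrite('pics/'+f,c['frame'][:,:,::-1]); np.save('pics/'+f[:-4]+'.npy',c,allow_pickle=True); return c
def load(f): return np.load('pics/'+f+'.npy',allow_pickle=True).item()
def ray(c,uv,z):
    uv=np.atleast_2d(np.array(uv,float)); f=c['frame'].shape[0]/2/np.tan(np.radians(c['fov_y'])/2)
    d=np.c_[(uv[:,0]-c['cx'])/f,(uv[:,1]-c['cy'])/f,np.ones(len(uv))]
    R,t=c['view'][:3,:3],c['view'][:3,3]; o=-R.T@t; w=d@R
    return o+w*((z-o[2])/w[:,2])[:,None]
E
python3 - <<'E'
from h import *
for n in ['top','side','wrist']:
    c=snap(n,n+'0.png'); R=c['view'][:3,:3]; print(n,c['fov_y'],c['cx'],c['cy'],(-R.T@c['view'][:3,3]).round(3),R.round(2).tolist())
print(sense(),tcp_to_grasp)
E
```

```text
pics
top 44.20593103626267 321.49102448165087 204.17120859471876 [ 0.37  -0.015  1.506] [[0.01, -1.0, -0.02], [-1.0, -0.0, -0.1], [0.1, 0.02, -0.99]]
side 44.934167356346016 328.80007355486737 207.04633928705144 [ 0.011 -0.651  0.866] [[0.8, -0.6, 0.01], [-0.42, -0.56, -0.71], [0.44, 0.57, -0.7]]
wrist 60.08340252834654 321.0857267121621 203.78087418143141 [0.158 0.661 0.383] [[0.35, 0.94, -0.0], [0.89, -0.33, 0.32], [0.3, -0.11, -0.95]]
{'clock': 0.15, 'qpos': array([ 1.17611121e+00,  2.64562582e-01,  1.60506061e+00, -2.36774611e-05,
        1.27370953e+00, -3.69225557e-02]), 'joint_velocities': array([ 0.00017312, -0.00244341, -0.00305649,  0.00068028, -0.00045369,
       -0.00167362]), 'tau': array([ 3.34959077e-05, -5.02849960e+01, -3.57468367e+01,  7.29390001e-02,
        2.49045726e-02, -9.86650480e-05]), 'position': array([0.23622185, 0.63184197, 0.30168557]), 'tool_rot': array([[-9.36685094e-01,  3.50172263e-01, -6.48187593e-04],
       [ 3.50172860e-01,  9.36683703e-01, -1.61499442e-03],
       [ 4.16205053e-05, -1.73971890e-03, -9.99998486e-01]]), 'wrist_force': array([0.09162367, 0.33205204, 0.81764721]), 'moment': array([ 0.00646543, -0.00909202, -0.01447055]), 'grip_force': 0.0, 'opening': 0.08799946197916662} 0.0453
```

View pics/top0.png

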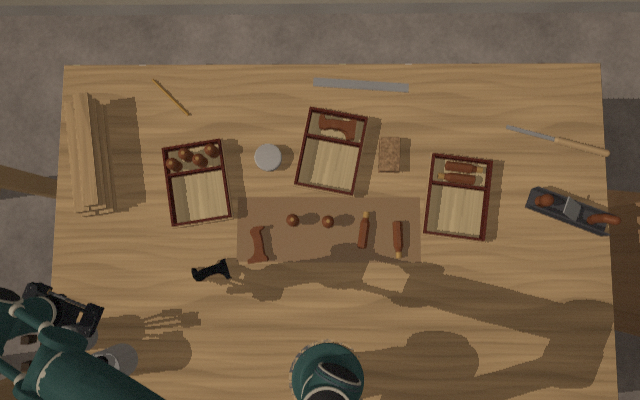

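View pics/side0.png

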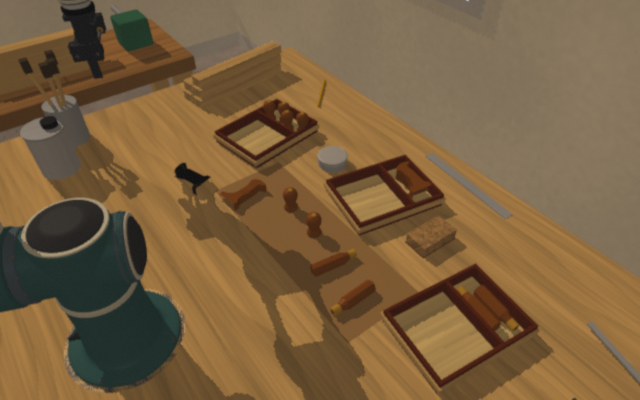

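Knob tray is at left (195,182), tote tray at centre (332,150), handle tray at right (460,197). The knobs are at (293,220) and (328,221), the tote at (259,244), and the handles at (363,230) and (398,238). The black look-alike is at (211,270), the tin at (267,157) and the block at (390,154).

Run:
```python
from h import *
c=load('top0'); im=c['frame']; hsv=cv2.cvtColor(im,cv2.COLOR_RGB2HSV)
lab=cv2.cvtColor(im,cv2.COLOR_RGB2LAB)
for p in [(259,244),(293,220),(363,232),(398,235),(398,254),(364,214),(280,240),(345,245),(345,205),(430,200),(165,195)]:
    print(p,im[p[1],p[0]],hsv[p[1],p[0]])
cv2.imwrite('pics/crop1.png',cv2.resize(im[130:280,150:510,::-1],None,fx=2.2,fy=2.2,interpolation=cv2.INTER_CUBIC))
```

```text
(259, 244) [103  63  42] [ 10 151 103]
(293, 220) [123  89  53] [ 15 145 123]
(363, 232) [105  62  39] [ 10 160 105]
(398, 235) [101  58  35] [ 10 167 101]
(398, 254) [162 124  73] [ 17 140 162]
(364, 214) [160 122  68] [ 18 147 160]
(280, 240) [128  97  69] [ 14 118 128]
(345, 245) [94 72 54] [ 14 109  94]
(345, 205) [127  99  72] [ 15 110 127]
(430, 200) [108  88  61] [ 17 111 108]
(165, 195) [144 117  81] [ 17 112 144]
```

View pics/crop1.png

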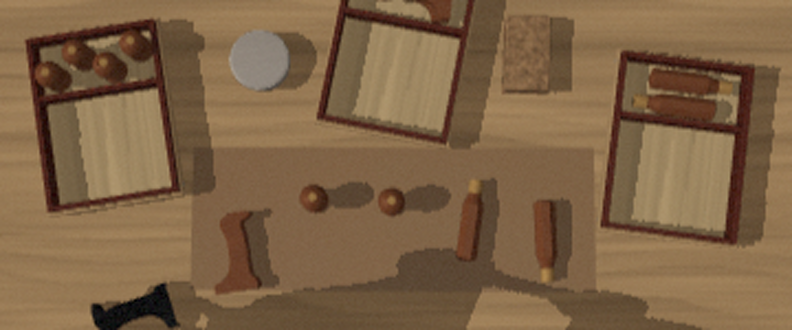

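The crop shows both handles, the tote and the knobs clearly against the mat. In the trays, the dark-red rims enclose pale near bays.

```bash
cat > meas.py <<'E'
from h import *
c=load('top0'); im=c['frame']; hsv=cv2.cvtColor(im,cv2.COLOR_RGB2HSV); H,S,V=[hsv[:,:,i].astype(int) for i in range(3)]
def blobs(m,amin=30):
    n,l,st,ce=cv2.connectedComponentsWithStats(m.astype(np.uint8)); return [(st[i],ce[i],l==i) for i in range(1,n) if st[i][4]>=amin]
m=(S>132)&(((H<=13))|((H<=20)&(S>135)))
m2=np.zeros_like(m); m2[198:266,240:420]=m[198:266,240:420]
print('parts')
for st,ce,b in blobs(m2):
    p=np.argwhere(b)[:,::-1]
    for z in (.012,.020,.042):
        w=ray(c,p,z)[:,:2]; r=cv2.minAreaRect(w.astype(np.float32)*1000)
        print(st,'z',z,'cent',w.mean(0).round(4),'rect',np.round(r[0],1),np.round(r[1],1),round(r[2],1))
print('trays')
for x0,x1,y0,y1 in [(155,240,130,235),(288,375,98,202),(418,500,145,248)]:
    q=np.zeros_like(m); R,G,B=[im[y0:y1,x0:x1,i].astype(float) for i in range(3)]
    q[y0:y1,x0:x1]=(R>1.75*G)&(R<120)
    q=cv2.morphologyEx(q.astype(np.uint8),cv2.MORPH_CLOSE,np.ones((3,3)))
    bs=max(blobs(q),key=lambda t:t[0][4]); p=np.argwhere(bs[2])[:,::-1]
    r=cv2.minAreaRect((ray(c,p,.04)[:,:2]*1000).astype(np.float32)); print(bs[0],np.round(r[0],1),np.round(r[1],1),round(r[2],1),np.round(cv2.boxPoints(r)).tolist())
E
python3 meas.py
```

```text
parts
[357 212  13  37 317] z 0.012 cent [ 0.4379 -0.1102] rect [ 440.9 -110.7] [ 28.6 111.8] 82.1
[357 212  13  37 317] z 0.02 cent [ 0.4375 -0.1097] rect [ 440.5 -110.2] [ 28.4 111.2] 82.1
[357 212  13  37 317] z 0.042 cent [ 0.4365 -0.1083] rect [ 439.4 -108.8] [ 28.  109.6] 82.1
[286 214  14  13 129] z 0.012 cent [0.4704 0.1064] rect [470.2 107.1] [38.9 34.4] 45.4
[286 214  14  13 129] z 0.02 cent [0.4698 0.1058] rect [469.7 106.4] [38.7 34.2] 45.4
[286 214  14  13 129] z 0.042 cent [0.4684 0.104 ] rect [468.2 104.6] [38.2 33.7] 45.4
[322 216  12  12 120] z 0.012 cent [ 0.467 -0.001] rect [466.1  -1. ] [33.5 33.4] 0.2
[322 216  12  12 120] z 0.02 cent [ 0.4665 -0.0011] rect [465.6  -1.1] [33.3 33.3] 0.2
[322 216  12  12 120] z 0.042 cent [ 0.465  -0.0013] rect [464.2  -1.3] [32.8 32.8] 0.2
[392 221  11  37 326] z 0.012 cent [ 0.4186 -0.213 ] rect [ 414.3 -210.9] [ 30.2 108.6] 89.4
[392 221  11  37 326] z 0.02 cent [ 0.4183 -0.2119] rect [ 414.  -209.9] [ 30. 108.] 89.4
[392 221  11  37 326] z 0.042 cent [ 0.4176 -0.209 ] rect [ 413.4 -207. ] [ 29.6 106.4] 89.4
[247 226  22  38 448] z 0.012 cent [0.3922 0.2109] rect [396.6 217. ] [108.4  64.2] 8.3
[247 226  22  38 448] z 0.02 cent [0.3921 0.2097] rect [396.5 215.7] [107.9  63.9] 8.3
[247 226  22  38 448] z 0.042 cent [0.3918 0.2063] rect [396.1 212.3] [106.3  62.9] 8.3
trays
[ 162  139   69   87 1517] [583.1 397.1] [241.8 181.2] 9.5 [[449.0, 466.0], [479.0, 288.0], [717.0, 328.0], [687.0, 506.0]]
[ 294  107   73   88 1227] [680.9  -9.8] [179.3 241.6] 79.1 [[545.0, -75.0], [783.0, -121.0], [816.0, 55.0], [579.0, 101.0]]
[ 423  154   70   87 1460] [ 541.7 -389.2] [181.8 241.1] 82.5 [[410.0, -464.0], [649.0, -495.0], [673.0, -315.0], [434.0, -283.0]]
```

```bash
cat >> meas.py <<'E'
print('tote')
b=max(blobs(m2),key=lambda t:t[0][4])[2]; w=ray(c,np.argwhere(b)[:,::-1],.02)[:,:2]*1000
a=np.radians(8.3); ex=np.array([np.cos(a),np.sin(a)]); ey=np.array([-ex[1],ex[0]])
d=w-np.array([396.5,215.7]); u,v=d@ex+0,d@ey
for k in range(-54,54,6):
    s=v[(u>=k)&(u<k+6)]; print(k,s.min().round(),s.max().round(),s.mean().round(1),len(s))
E
python3 meas.py | sed -n '/tote/,$p'
cat > plan.py <<'E'
# python3 plan.py x y z yaw(deg of tool y) [step m]  -> rows of shift+turn from the measured pose to the grasp-point goal
from h import *
from scipy.spatial.transform import Rotation as Ro
x,y,z,yaw=map(float,sys.argv[1:5]); step=float(sys.argv[5]) if len(sys.argv)>5 else .058
s=sense(); R0=Ro.from_matrix(s['tool_rot']); a=np.radians(yaw); ty=np.array([np.cos(a),np.sin(a),0]); tz=np.array([0,0,-1.])
R1=Ro.from_matrix(np.c_[np.cross(ty,tz),ty,tz]); d=np.array([x,y,z+tcp_to_grasp])-s['position']; rv=(R0.inv()*R1).as_rotvec()
n=max(1,int(np.ceil(np.linalg.norm(d)/step)),int(np.ceil(np.degrees(np.linalg.norm(rv))/10.4)))
print('clock',round(s['clock'],2),'grasp at',(s['position']-[0,0,tcp_to_grasp]).round(4),'yaw',np.degrees(np.arctan2(s['tool_rot'][1,1],s['tool_rot'][0,1])).round(1),'open',round(s['opening'],4),'F',round(s['grip_force'],1),'q',s['qpos'].round(2),'n',n)
R=R0
for i in range(n):
    print(*(R.inv().apply(d/n)/.06).round(3),*(rv/n/(np.pi/2)).round(3),sep=' '); R=R*Ro.from_rotvec(rv/n)
E
python3 plan.py .468 .104 .15 98
```

```text
tote
-54 -32.0 30.0 0.8 41
-48 -32.0 32.0 0.1 44
-42 -30.0 28.0 -2.9 35
-36 -24.0 15.0 -4.8 26
-30 -23.0 11.0 -6.3 23
-24 -23.0 8.0 -7.1 21
-18 -21.0 7.0 -7.0 20
-12 -22.0 6.0 -7.8 20
-6 -22.0 5.0 -8.5 20
0 -23.0 5.0 -8.3 20
6 -21.0 7.0 -7.1 20
12 -22.0 6.0 -7.8 20
18 -22.0 8.0 -6.4 21
24 -20.0 10.0 -5.5 21
30 -21.0 13.0 -3.3 23
36 -22.0 12.0 -4.1 23
42 -32.0 11.0 -10.1 28
48 -29.0 5.0 -12.4 22
clock 0.15 grasp at [0.2362 0.6318 0.2564] yaw 69.5 open 0.088 F 0.0 q [ 1.18  0.26  1.61 -0.    1.27 -0.04] n 11
-0.609 -0.626 0.162 -0.0 -0.0 -0.029
-0.58 -0.653 0.162 -0.0 -0.0 -0.029
-0.55 -0.678 0.162 -0.0 -0.0 -0.029
-0.519 -0.703 0.162 -0.0 -0.0 -0.029
-0.486 -0.725 0.162 -0.0 -0.0 -0.029
-0.453 -0.747 0.162 -0.0 -0.0 -0.029
-0.419 -0.766 0.162 -0.0 -0.0 -0.029
-0.384 -0.785 0.162 -0.0 -0.0 -0.029
-0.348 -0.801 0.162 -0.0 -0.0 -0.029
-0.311 -0.816 0.161 -0.0 -0.0 -0.029
-0.274 -0.829 0.161 -0.0 -0.0 -0.029
```

```bash
python3 plan.py .3995 .208 .10 98.3
```

```text
clock 0.15 grasp at [0.2362 0.6318 0.2564] yaw 69.5 open 0.088 F 0.0 q [ 1.18  0.26  1.61 -0.    1.27 -0.04] n 9
-0.558 -0.629 0.291 -0.0 -0.0 -0.036
-0.522 -0.659 0.291 -0.0 -0.0 -0.036
-0.484 -0.687 0.29 -0.0 -0.0 -0.036
-0.445 -0.713 0.29 -0.0 -0.0 -0.036
-0.405 -0.737 0.29 -0.0 -0.0 -0.036
-0.363 -0.759 0.29 -0.0 -0.0 -0.036
-0.32 -0.778 0.29 -0.0 -0.0 -0.036
-0.276 -0.794 0.29 -0.0 -0.0 -0.036
-0.231 -0.809 0.29 -0.0 -0.0 -0.036
```

Emit:
servo_tool(
  motion="-0.558 -0.629 0.291 0 0 -0.036 0; -0.522 -0.659 0.291 0 0 -0.036 0; -0.484 -0.687 0.29 0 0 -0.036 0; -0.445 -0.713 0.29 0 0 -0.036 0; -0.405 -0.737 0.29 0 0 -0.036 0",
  force=20,
)

```text
clock: 0.78
position: [0.3276, 0.3954, 0.2149]
tool_rot: [[-0.997, 0.073, 0.0], [0.073, 0.997, -0.0], [-0.0, -0.0, -1.0]]
wrist_force: [0.8, -0.2, -0.2]
opening: 0.0882
grip_force: 0.0
```

Emit:
servo_tool(
  motion="-0.363 -0.759 0.29 0 0 -0.036 0; -0.32 -0.778 0.29 0 0 -0.036 0; -0.276 -0.794 0.29 0 0 -0.036 0; -0.231 -0.809 0.29 0 0 -0.036 0; 0 0 0 0 0 0 0",
)

```text
clock: 1.4
position: [0.4002, 0.206, 0.1443]
tool_rot: [[-0.989, -0.146, -0.003], [-0.146, 0.989, -0.002], [0.003, -0.001, -1.0]]
wrist_force: [-0.9, -0.0, 0.3]
opening: 0.088
grip_force: 0.0
```

```bash
python3 plan.py .3995 .208 .024 98.3 .04; python3 -c "
from h import *
snap('wrist','w1.png')"
```

```text
clock 1.4 grasp at [0.4002 0.206  0.099 ] yaw 98.4 open 0.088 F 0.0 q [ 0.42  0.    2.22 -0.    0.93 -1.3 ] n 2
0.001 0.019 0.625 -0.0 -0.001 0.0
0.003 0.018 0.625 -0.0 -0.001 0.0
```

View pics/w1.png

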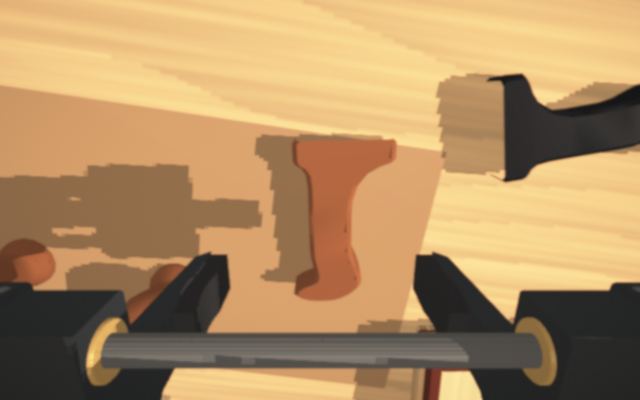

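The wrist view shows the tote centred between the fingers, bar near (332,215) with its foot at the top. The black look-alike is to the right at (570,130).

Run:
```python
from h import *
c=load('w1'); im=c['frame']; hsv=cv2.cvtColor(im,cv2.COLOR_RGB2HSV); m=((hsv[:,:,0]<=9)&(hsv[:,:,1]>130)).astype(np.uint8); m[:,:285]=0; m[:,410:]=0; m[310:]=0
p=np.argwhere(m)[:,::-1]; w=ray(c,p,.022)[:,:2]*1000
for ang in [8.3]:
    a=np.radians(ang); ex=np.array([np.cos(a),np.sin(a)]); ey=np.array([-ex[1],ex[0]])
    d=w-np.array([399.5,208]); u,v=d@ex,d@ey; print(u.min(),u.max())
    for k in range(-60,60,8):
        s=v[(u>=k)&(u<k+8)]
        if len(s): print(k,s.min().round(1),s.max().round(1))
```

```text
-41.59316592256998 25.09197066851634
-44 0.1 8.5
-12 -5.3 1.0
-4 -0.9 -0.9
4 6.2 6.2
12 -0.2 9.6
20 -0.8 -0.8
```

Emit:
servo_tool(
  motion="0 0.019 0.6 0 -0.001 0 0; 0 0.019 0.64 0 -0.001 0 0; 0 0 0 0 0 0 0",
)

```text
clock: 1.82
position: [0.398, 0.2115, 0.0696]
tool_rot: [[-0.988, -0.152, -0.002], [-0.152, 0.988, -0.002], [0.003, -0.001, -1.0]]
wrist_force: [0.3, -0.4, -0.3]
opening: 0.088
grip_force: 0.0
```

Emit:
servo_tool(
  motion="0 0 0 0 0 0 1; 0 0 0 0 0 0 1; 0 0 0 0 0 0 1; 0 0 0 0 0 0 1; 0 0 0 0 0 0 1",
)

```text
clock: 2.45
position: [0.4007, 0.2112, 0.0719]
tool_rot: [[-0.989, -0.15, 0.004], [-0.15, 0.989, 0.001], [-0.004, 0.0, -1.0]]
wrist_force: [-0.2, -0.1, -0.2]
opening: 0.04
grip_force: 0.0
```

Emit:
servo_tool(
  motion="0 0 -0.4 0 0 0 1; 0 0 -0.9 0 0 0 1; 0 0 0 0 0 0 1",
)

```text
clock: 2.82
position: [0.4033, 0.2125, 0.1539]
tool_rot: [[-0.989, -0.15, 0.011], [-0.15, 0.989, 0.004], [-0.012, 0.003, -1.0]]
wrist_force: [-0.4, -0.1, 0.7]
opening: 0.0101
grip_force: 0.0
```

```bash
python3 plan.py .643 -.002 .10 79.1 .05;  python3 -c "
from h import *
snap('wrist','w2.png')"
```

```text
clock 2.83 grasp at [0.4033 0.2125 0.1086] yaw 98.6 open 0.0101 F 0.0 q [ 0.43 -0.01  2.21 -0.    0.93 -1.29] n 7
-0.487 -0.591 0.025 0.0 0.001 0.031
-0.515 -0.566 0.024 0.0 0.001 0.031
-0.542 -0.541 0.024 0.0 0.001 0.031
-0.568 -0.514 0.023 0.0 0.001 0.031
-0.592 -0.485 0.023 0.0 0.001 0.031
-0.615 -0.456 0.022 0.0 0.001 0.031
-0.637 -0.425 0.021 0.0 0.001 0.031
```

View pics/w2.png

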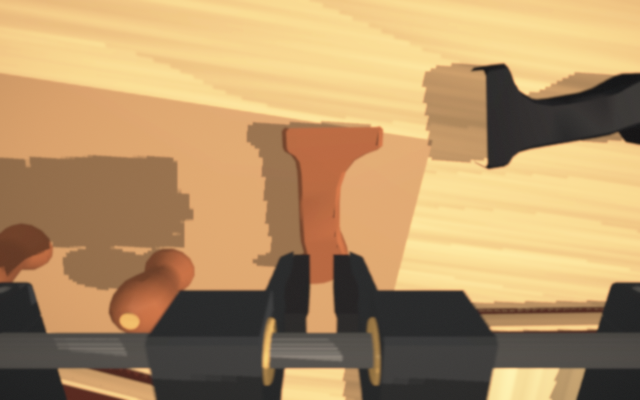

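The tote stayed on the bench: I lifted before the slow fingers had closed. I'll reopen, go down again and wait longer.

Emit:
servo_tool(
  motion="0 0 0 0 0 0 0.25; 0 0 0 0 0 0 0.25; 0 0 0 0 0 0 0.25; 0 0 0 0 0 0 0.25; 0 0 0 0 0 0 0.25",
)

```text
clock: 3.5
position: [0.4002, 0.2112, 0.1494]
tool_rot: [[-0.989, -0.151, 0.003], [-0.151, 0.989, 0.0], [-0.003, -0.0, -1.0]]
wrist_force: [-0.9, 0.2, -0.5]
opening: 0.0538
grip_force: 0.0
```

```bash
python3 plan.py .3995 .208 .024 98.3 .04
```

```text
clock 3.5 grasp at [0.4002 0.2112 0.1041] yaw 98.7 open 0.0538 F 0.0 q [ 0.43 -0.01  2.21 -0.    0.93 -1.29] n 3
0.008 -0.017 0.445 -0.0 0.001 0.001
0.007 -0.017 0.445 -0.0 0.001 0.001
0.007 -0.017 0.445 -0.0 0.001 0.001
```

Emit:
servo_tool(
  motion="0.008 -0.017 0.4 0 0 0.001 0.25; 0.007 -0.017 0.45 0 0 0.001 0.25; 0.007 -0.017 0.47 0 0 0 0.25; 0 0 0 0 0 0 0.25; 0 0 0 0 0 0 1",
)

```text
clock: 4.12
position: [0.4002, 0.2083, 0.0711]
tool_rot: [[-0.989, -0.147, 0.004], [-0.147, 0.989, 0.001], [-0.004, 0.0, -1.0]]
wrist_force: [0.2, -0.3, 0.3]
opening: 0.058
grip_force: 0.0
```

Emit:
servo_tool(
  motion="0 0 0 0 0 0 1; 0 0 0 0 0 0 1; 0 0 0 0 0 0 1; 0 0 0 0 0 0 1; 0 0 0 0 0 0 1",
)

```text
clock: 4.75
position: [0.4002, 0.2085, 0.0711]
tool_rot: [[-0.989, -0.147, 0.004], [-0.147, 0.989, 0.001], [-0.004, 0.001, -1.0]]
wrist_force: [-0.7, 1.5, 5.9]
opening: 0.0268
grip_force: 20.0
```

Emit:
servo_tool(
  motion="0 0 0 0 0 0 1; 0 0 0 0 0 0 1",
)

```text
clock: 5.0
position: [0.4002, 0.2085, 0.0711]
tool_rot: [[-0.989, -0.147, 0.004], [-0.147, 0.989, 0.001], [-0.004, 0.001, -1.0]]
wrist_force: [-1.6, 1.5, 6.3]
opening: 0.0269
grip_force: 20.0
```

Gripped at 26.9 mm, the bar's width. Lift and carry.

Emit:
servo_tool(
  motion="0 0 -0.3 0 0 0 1; 0 0 -0.8 0 0 0 1; 0 0 -0.5 0 0 0 1; 0 0 0 0 0 0 1",
)

```text
clock: 5.5
position: [0.4009, 0.2086, 0.1685]
tool_rot: [[-0.989, -0.148, 0.008], [-0.148, 0.989, 0.002], [-0.008, 0.001, -1.0]]
wrist_force: [0.2, 0.8, -1.4]
opening: 0.0269
grip_force: 20.0
```

```bash
python3 plan.py .643 -.002 .10 79.1 .05
```

```text
clock 5.5 grasp at [0.4009 0.2086 0.1232] yaw 98.5 open 0.0269 F 20.0 q [ 0.43 -0.04  2.2  -0.    0.97 -1.29] n 7
-0.496 -0.581 0.058 0.0 0.001 0.031
-0.523 -0.556 0.058 0.0 0.001 0.031
-0.55 -0.53 0.058 0.0 0.001 0.031
-0.575 -0.503 0.057 0.0 0.001 0.031
-0.598 -0.475 0.057 0.0 0.001 0.031
-0.621 -0.445 0.056 0.0 0.001 0.031
-0.642 -0.415 0.056 0.0 0.001 0.031
```

Emit:
servo_tool(
  motion="-0.496 -0.581 0 0 0.001 0.031 1; -0.523 -0.556 0 0 0.001 0.031 1; -0.55 -0.53 0 0 0.001 0.031 1; -0.575 -0.503 0 0 0 0.031 1; -0.598 -0.475 0 0 0 0.031 1",
)

```text
clock: 6.12
position: [0.5716, 0.0562, 0.1635]
tool_rot: [[-0.995, 0.097, -0.006], [0.097, 0.995, -0.0], [0.006, -0.001, -1.0]]
wrist_force: [0.7, -0.2, -1.1]
opening: 0.0267
grip_force: 20.0
```

Emit:
servo_tool(
  motion="-0.621 -0.445 0 0 0 0.031 1; -0.642 -0.415 0 0 0 0.031 1; 0 0 0 0 0 0 1; 0 0 0 0 0 0 1",
)

```text
clock: 6.62
position: [0.6395, -0.0027, 0.1637]
tool_rot: [[-0.981, 0.192, -0.006], [0.192, 0.981, 0.001], [0.006, -0.001, -1.0]]
wrist_force: [-0.2, 0.9, -1.7]
opening: 0.0268
grip_force: 20.0
```

```bash
python3 plan.py .643 -.002 .0325 79.1 .03; python3 -c "
from h import *
snap('wrist','w3.png');snap('top','t3.png')"
```

```text
clock 6.62 grasp at [ 0.6395 -0.0027  0.1184] yaw 78.9 open 0.0268 F 20.0 q [-0.04  0.32  1.81  0.    1.02 -1.42] n 3
-0.021 0.008 0.477 -0.0 -0.001 -0.001
-0.02 0.008 0.477 -0.0 -0.001 -0.001
-0.019 0.008 0.477 -0.0 -0.001 -0.001
```

View pics/w3.png

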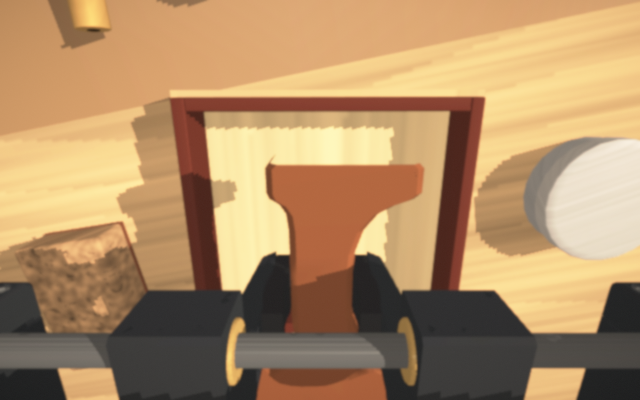

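The tote hangs square to the near bay, with the near wall at row 103, columns 172–484. The tin and block lie clear of it. Lowering.

Emit:
servo_tool(
  motion="-0.02 0.008 0.5 0 -0.001 0 1; -0.02 0.008 0.5 0 -0.001 0 1; -0.02 0.008 0.3 0 0 0 1; 0 0 0.1 0 0 0 1; 0 0 0 0 0 0 1",
)

```text
clock: 7.35
position: [0.645, -0.0019, 0.0824]
tool_rot: [[-0.982, 0.191, 0.001], [0.191, 0.982, -0.001], [-0.002, -0.0, -1.0]]
wrist_force: [-0.1, -0.1, -0.6]
opening: 0.0268
grip_force: 20.0
```

```bash
python3 plan.py .643 -.002 .032 79.1 .03
```

```text
clock 7.35 grasp at [ 0.645  -0.0019  0.0371] yaw 79.0 open 0.0268 F 20.0 q [-0.04  0.42  1.84 -0.    0.88 -1.42] n 1
0.032 -0.009 0.086 -0.0 0.001 -0.001
```

Lower to touch the floor, then open to about 50 mm.

Emit:
servo_tool(
  motion="0 0 0.05 0 0 0 1; 0 0 0.04 0 0 0 1; 0 0 0 0 0 0 1",
)

```text
clock: 7.72
position: [0.6452, -0.0022, 0.0772]
tool_rot: [[-0.981, 0.192, 0.002], [0.192, 0.981, -0.001], [-0.002, -0.0, -1.0]]
wrist_force: [0.5, 0.3, -0.7]
opening: 0.0269
grip_force: 20.0
```

Emit:
servo_tool(
  motion="0 0 0 0 0 0 0.45; 0 0 0 0 0 0 0.45; 0 0 0 0 0 0 0.45; 0 0 0 0 0 0 0.45; 0 0 0 0 0 0 0.45",
)

```text
clock: 8.35
position: [0.645, -0.0022, 0.0769]
tool_rot: [[-0.981, 0.192, 0.001], [0.192, 0.981, -0.0], [-0.002, -0.0, -1.0]]
wrist_force: [-0.4, 0.2, 0.4]
opening: 0.0481
grip_force: 0.0
```

Emit:
servo_tool(
  motion="0 0 -0.3 0 0 0 0.4; 0 0 -0.9 0 0 0 0.3; 0 0 -0.9 0 0 0 0.2; 0 0 0 0 0 0 0",
)

```text
clock: 8.85
position: [0.6488, -0.0022, 0.2111]
tool_rot: [[-0.981, 0.192, 0.015], [0.192, 0.981, -0.001], [-0.015, 0.002, -1.0]]
wrist_force: [1.0, -0.3, 0.2]
opening: 0.0782
grip_force: 0.0
```

```bash
python3 plan.py .465 -.001 .12 80
```

```text
clock 8.85 grasp at [ 0.6488 -0.0022  0.1658] yaw 79.0 open 0.0782 F 0.0 q [-0.04  0.28  1.76 -0.    1.09 -1.42] n 4
0.755 -0.142 0.18 0.0 0.002 -0.003
0.755 -0.139 0.182 0.0 0.002 -0.003
0.755 -0.135 0.185 0.0 0.002 -0.003
0.755 -0.131 0.188 0.0 0.002 -0.003
```

Emit:
servo_tool(
  motion="0.755 -0.142 0.18 0 0 -0.003 0; 0.755 -0.139 0.18 0 0 -0.003 0; 0.755 -0.135 0.18 0 0 -0.003 0; 0.755 -0.131 0.18 0 0 -0.003 0; 0 0 0 0 0 0 0",
)

```text
clock: 9.48
position: [0.4554, -0.0006, 0.1569]
tool_rot: [[-0.985, 0.173, -0.005], [0.173, 0.985, -0.0], [0.005, -0.001, -1.0]]
wrist_force: [-0.2, 0.4, 0.3]
opening: 0.0883
grip_force: 0.0
```

```bash
python3 plan.py .465 -.001 .045 80 .04; python3 -c "
from h import *
snap('top','t4.png');snap('wrist','w4.png')
c=load('t4');print(c['frame'][208:240,300:360].mean())"
```

```text
clock 9.47 grasp at [ 0.4554 -0.0006  0.1116] yaw 80.0 open 0.0883 F 0.0 q [-0.06 -0.01  2.2  -0.    0.96 -1.45] n 2
-0.082 0.011 0.555 -0.0 -0.002 0.0
-0.081 0.011 0.555 -0.0 -0.002 0.0
64.43732638888889
```

View pics/w4.png

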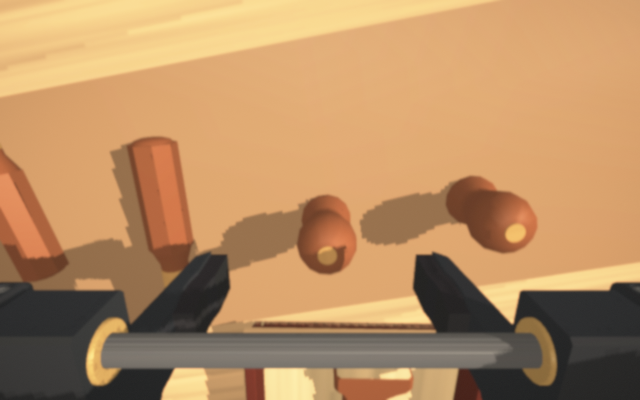

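The knob's crown is at (327,256), between the fingers. The second knob's crown is at (515,233), and the handles are at left.

```bash
python3 -c "
from h import *
c=load('w4');print(ray(c,[(327,256),(515,233)],.061).round(4)); print(ray(c,[(327,242),(500,221)],.043).round(4))"
```

```text
[[0.4672 0.0011 0.061 ]
 [0.4712 0.1075 0.061 ]]
[[0.4667 0.0015 0.043 ]
 [0.4711 0.1079 0.043 ]]
```

Emit:
servo_tool(
  motion="-0.09 0.01 0.5 0 -0.002 0 0; -0.09 0.01 0.6 0 -0.002 0 0; 0 0 0 0 0 0 1; 0 0 0 0 0 0 1; 0 0 0 0 0 0 1",
)

```text
clock: 10.2
position: [0.4734, -0.0017, 0.0951]
tool_rot: [[-0.985, 0.173, 0.011], [0.173, 0.985, -0.002], [-0.011, 0.0, -1.0]]
wrist_force: [-0.7, 0.7, 0.2]
opening: 0.0603
grip_force: 0.0
```

Emit:
servo_tool(
  motion="0 0 0 0 0 0 1; 0 0 0 0 0 0 1; 0 0 0 0 0 0 1; 0 0 0 0 0 0 1; 0 0 0 0 0 0 1",
)

```text
clock: 10.82
position: [0.4723, -0.0015, 0.0939]
tool_rot: [[-0.985, 0.173, 0.009], [0.173, 0.985, -0.001], [-0.009, 0.0, -1.0]]
wrist_force: [0.7, 1.5, 3.9]
opening: 0.036
grip_force: 20.0
```

```bash
python3 plan.py .5375 .4258 .15 80 .05
```

```text
clock 10.82 grasp at [ 0.4723 -0.0015  0.0486] yaw 80.0 open 0.036 F 20.0 q [-0.06  0.12  2.21 -0.    0.8  -1.45] n 9
0.016 0.8 -0.188 0.0 0.001 0.0
0.017 0.8 -0.188 0.0 0.001 0.0
0.017 0.8 -0.188 0.0 0.001 0.0
0.017 0.8 -0.188 0.0 0.001 0.0
0.017 0.8 -0.188 0.0 0.001 0.0
0.018 0.8 -0.188 0.0 0.001 0.0
0.018 0.8 -0.188 0.0 0.001 0.0
0.018 0.8 -0.188 0.0 0.001 0.0
0.018 0.8 -0.188 0.0 0.001 0.0
```

Emit:
servo_tool(
  motion="0 0 -0.3 0 0 0 1; 0 0 -0.8 0 0 0 1; 0 0 -0.7 0 0 0 1; 0.02 0.6 0 0 0 0 1; 0.02 0.8 0 0 0 0 1",
)

```text
clock: 11.45
position: [0.4833, 0.0817, 0.2019]
tool_rot: [[-0.984, 0.175, 0.009], [0.175, 0.984, -0.002], [-0.009, -0.001, -1.0]]
wrist_force: [0.9, 0.6, -0.3]
opening: 0.0357
grip_force: 20.0
```

Emit:
servo_tool(
  motion="0.02 0.85 0 0 0 0 1; 0.02 0.85 0 0 0 0 1; 0.02 0.85 0 0 0 0 1; 0.02 0.85 0 0 0 0 1; 0.02 0.85 0 0 0 0 1",
)

```text
clock: 12.08
position: [0.521, 0.3351, 0.2003]
tool_rot: [[-0.985, 0.173, 0.006], [0.173, 0.985, -0.003], [-0.007, -0.002, -1.0]]
wrist_force: [1.0, -0.6, 0.2]
opening: 0.0359
grip_force: 20.0
```

Emit:
servo_tool(
  motion="0.02 0.8 0 0 0 0 1; 0.02 0.6 0 0 0 0 1; 0 0 0 0 0 0 1; 0 0 0 0 0 0 1",
)

```text
clock: 12.58
position: [0.533, 0.4162, 0.2001]
tool_rot: [[-0.985, 0.173, 0.006], [0.173, 0.985, -0.004], [-0.006, -0.002, -1.0]]
wrist_force: [-1.0, -0.5, 0.0]
opening: 0.0357
grip_force: 20.0
```

```bash
python3 plan.py .5375 .4258 .056 80 .03; python3 -c "
from h import *
snap('wrist','w5.png')"
```

```text
clock 12.57 grasp at [0.533  0.4162 0.1548] yaw 80.1 open 0.0357 F 20.0 q [ 0.63  0.34  1.7  -0.01  1.1  -0.77] n 4
-0.009 0.044 0.411 -0.0 0.001 0.0
-0.01 0.043 0.411 -0.0 0.001 0.0
-0.01 0.043 0.412 -0.0 0.001 0.0
-0.011 0.043 0.412 -0.0 0.001 0.0
```

View pics/w5.png

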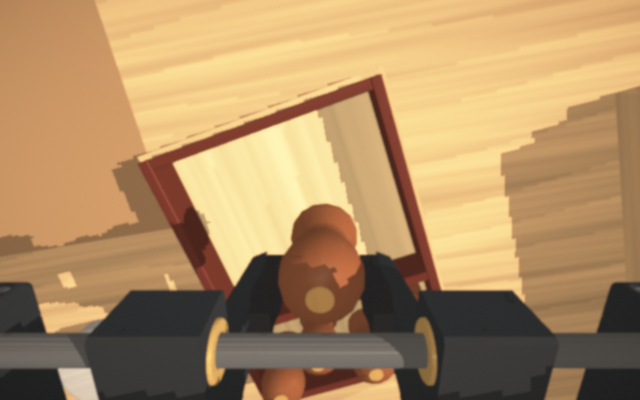

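The knob hangs upright above the near bay, wall corners at (145,160) and (380,75). Lowering a touch inward of plan.

Emit:
servo_tool(
  motion="-0.02 0.015 0.4 0 0 0 1; -0.02 0.015 0.5 0 0 0 1; -0.02 0.015 0.45 0 0 0 1; 0 0 0.15 0 0 0 1; 0 0 0 0 0 0 1",
)

```text
clock: 13.25
position: [0.5381, 0.4178, 0.1109]
tool_rot: [[-0.985, 0.174, 0.006], [0.174, 0.985, -0.003], [-0.007, -0.001, -1.0]]
wrist_force: [-0.1, 0.5, -1.2]
opening: 0.0354
grip_force: 20.0
```

```bash
python3 plan.py .538 .42 .055 80 .03
```

```text
clock 13.25 grasp at [0.5381 0.4178 0.0656] yaw 80.0 open 0.0354 F 20.0 q [ 0.63  0.44  1.75 -0.01  0.95 -0.77] n 1
0.009 0.036 0.176 -0.001 0.004 -0.0
```

Emit:
servo_tool(
  motion="0 0 0.08 0 0 0 1; 0 0 0.06 0 0 0 1; 0 0 0.03 0 0 0 1; 0 0 0 0 0 0 1",
)

```text
clock: 13.75
position: [0.5383, 0.419, 0.1011]
tool_rot: [[-0.985, 0.173, 0.008], [0.173, 0.985, -0.002], [-0.008, -0.0, -1.0]]
wrist_force: [0.3, -0.0, -1.1]
opening: 0.0357
grip_force: 20.0
```

Emit:
servo_tool(
  motion="0 0 0.025 0 0 0 1; 0 0 0 0 0 0 1; 0 0 0 0 0 0 1",
)

```text
clock: 14.12
position: [0.5386, 0.4191, 0.1]
tool_rot: [[-0.985, 0.173, 0.008], [0.173, 0.985, -0.001], [-0.008, 0.0, -1.0]]
wrist_force: [-0.2, -0.7, 1.4]
opening: 0.0357
grip_force: 20.0
```

Emit:
servo_tool(
  motion="0 0 0 0 0 0 0.45; 0 0 0 0 0 0 0.45; 0 0 0 0 0 0 0.45; 0 0 0 0 0 0 0.45",
)

```text
clock: 14.62
position: [0.5383, 0.4189, 0.0995]
tool_rot: [[-0.985, 0.173, 0.008], [0.173, 0.985, -0.002], [-0.008, -0.0, -1.0]]
wrist_force: [0.0, -0.2, -0.3]
opening: 0.0487
grip_force: 0.0
```

Emit:
servo_tool(
  motion="0 0 -0.3 0 0 0 0.45; 0 0 -0.8 0 0 0 0.3; 0 0 -0.7 0 0 0 0; 0 0 0 0 0 0 0",
)

```text
clock: 15.12
position: [0.5401, 0.421, 0.2147]
tool_rot: [[-0.985, 0.173, 0.017], [0.173, 0.985, 0.005], [-0.016, 0.008, -1.0]]
wrist_force: [0.4, 0.0, -0.2]
opening: 0.0766
grip_force: 0.0
```

```bash
python3 plan.py .470 .106 .115 85 .055; python3 -c "
from h import *
snap('wrist','w6.png')"
```

```text
clock 15.12 grasp at [0.5401 0.421  0.1694] yaw 80.0 open 0.0766 F 0.0 q [ 0.63  0.34  1.68 -0.01  1.11 -0.77] n 6
0.043 -0.897 0.144 0.001 0.002 -0.009
0.055 -0.896 0.145 0.001 0.002 -0.009
0.068 -0.895 0.146 0.001 0.002 -0.009
0.08 -0.894 0.147 0.001 0.002 -0.009
0.093 -0.892 0.148 0.001 0.002 -0.009
0.105 -0.89 0.15 0.001 0.002 -0.009
```

View pics/w6.png

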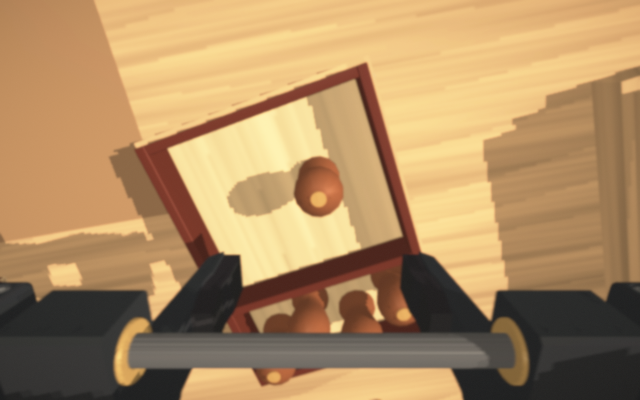

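The knob stands upright at (320,190), inside the near bay. Next is the second knob.

Emit:
servo_tool(
  motion="0.043 -0.897 0.1 0 0.002 -0.009 0; 0.055 -0.896 0.15 0 0.002 -0.009 0; 0.068 -0.895 0.15 0 0.002 -0.009 0; 0.08 -0.894 0.15 0 0.002 -0.009 0; 0.09 -0.892 0.15 0 0.002 -0.009 0",
)

```text
clock: 15.8
position: [0.477, 0.1545, 0.1642]
tool_rot: [[-0.995, 0.102, -0.01], [0.102, 0.995, -0.0], [0.01, -0.001, -1.0]]
wrist_force: [0.6, -0.1, 0.2]
opening: 0.0881
grip_force: 0.0
```

Emit:
servo_tool(
  motion="0.1 -0.89 0.15 0 0 -0.009 0; 0 0 0 0 0 0 0; 0 0 0 0 0 0 0",
)

```text
clock: 16.18
position: [0.4668, 0.1039, 0.1563]
tool_rot: [[-0.996, 0.09, -0.009], [0.09, 0.996, 0.001], [0.009, 0.0, -1.0]]
wrist_force: [0.1, 0.9, -1.0]
opening: 0.0878
grip_force: 0.0
```

```bash
python3 plan.py .470 .106 .046 85 .04
```

```text
clock 16.18 grasp at [0.4668 0.1039 0.111 ] yaw 84.8 open 0.0878 F 0.0 q [ 0.17  0.04  2.15  0.    0.96 -1.32] n 2
-0.03 0.02 0.541 0.0 -0.003 -0.001
-0.027 0.02 0.541 0.0 -0.003 -0.001
```

Emit:
servo_tool(
  motion="-0.02 0.02 0.5 0 -0.002 0 0; 0 0.02 0.58 0 -0.001 0 0; 0 0 0 0 0 0 1; 0 0 0 0 0 0 1; 0 0 0 0 0 0 1",
)

```text
clock: 16.8
position: [0.4694, 0.1068, 0.0935]
tool_rot: [[-0.996, 0.088, -0.0], [0.088, 0.996, 0.001], [0.0, 0.001, -1.0]]
wrist_force: [0.1, -0.9, 0.3]
opening: 0.0602
grip_force: 0.0
```

Emit:
servo_tool(
  motion="0 0 0 0 0 0 1; 0 0 0 0 0 0 1; 0 0 0 0 0 0 1; 0 0 0 0 0 0 1; 0 0 0 0 0 0 1",
)

```text
clock: 17.42
position: [0.4685, 0.1062, 0.0924]
tool_rot: [[-0.996, 0.089, -0.002], [0.089, 0.996, 0.0], [0.002, 0.0, -1.0]]
wrist_force: [-0.7, 0.8, 4.5]
opening: 0.0356
grip_force: 20.0
```

Emit:
servo_tool(
  motion="0 0 -0.3 0 0 0 1; 0 0 -0.8 0 0 0 1; 0 0 -0.7 0 0 0 1; 0 0 0 0 0 0 1",
)

```text
clock: 17.92
position: [0.4707, 0.1064, 0.2033]
tool_rot: [[-0.996, 0.089, 0.004], [0.089, 0.996, 0.001], [-0.004, 0.002, -1.0]]
wrist_force: [0.1, 0.0, -0.3]
opening: 0.0357
grip_force: 20.0
```

```bash
python3 plan.py .549 .358 .15 85 .05
```

```text
clock 17.93 grasp at [0.4707 0.1064 0.158 ] yaw 84.9 open 0.0357 F 20.0 q [ 0.17 -0.02  2.11  0.    1.04 -1.31] n 6
-0.154 0.715 0.024 0.0 0.0 -0.0
-0.155 0.715 0.024 0.0 0.0 -0.0
-0.155 0.715 0.023 0.0 0.0 -0.0
-0.155 0.715 0.023 0.0 0.0 -0.0
-0.155 0.715 0.023 0.0 0.0 -0.0
-0.156 0.715 0.023 0.0 0.0 -0.0
```

Emit:
servo_tool(
  motion="-0.155 0.7 0 0 0 0 1; -0.155 0.7 0 0 0 0 1; -0.155 0.7 0 0 0 0 1; -0.155 0.7 0 0 0 0 1; -0.155 0.7 0 0 0 0 1",
)

```text
clock: 18.55
position: [0.5326, 0.3118, 0.197]
tool_rot: [[-0.996, 0.089, -0.007], [0.089, 0.996, -0.002], [0.006, -0.002, -1.0]]
wrist_force: [0.4, 0.2, -0.7]
opening: 0.036
grip_force: 20.0
```

Emit:
servo_tool(
  motion="-0.155 0.65 0 0 0 0 1; 0 0 0.4 0 0 0 1; 0 0 0.5 0 0 0 1; 0 0 0.4 0 0 0 1; 0 0 0 0 0 0 1",
)

```text
clock: 19.18
position: [0.543, 0.3474, 0.1167]
tool_rot: [[-0.996, 0.089, -0.011], [0.089, 0.996, -0.004], [0.011, -0.005, -1.0]]
wrist_force: [-0.4, -0.3, -1.0]
opening: 0.0355
grip_force: 20.0
```

```bash
python3 plan.py .549 .354 .0535 85 .03; python3 -c "
from h import *
snap('side','s7.png')"
```

```text
clock 19.18 grasp at [0.543  0.3474 0.0714] yaw 84.9 open 0.0355 F 20.0 q [ 0.53  0.38  1.82  0.    0.95 -0.95] n 1
-0.093 0.12 0.297 -0.003 -0.007 -0.001
```

Emit:
servo_tool(
  motion="-0.05 0.1 0.05 -0.002 -0.003 0 1; -0.03 0.01 0.12 0 -0.001 0 1; 0 0 0.06 0 0 0 1; 0 0 0 0 0 0 1; 0 0 0 0 0 0 1",
)

```text
clock: 19.85
position: [0.5514, 0.3553, 0.1081]
tool_rot: [[-0.996, 0.089, 0.004], [0.089, 0.996, 0.003], [-0.003, 0.003, -1.0]]
wrist_force: [-0.1, 0.3, -1.1]
opening: 0.0355
grip_force: 20.0
```

Emit:
servo_tool(
  motion="0 0 0.08 0 0 0 1; 0 0 0.05 0 0 0 1; 0 0 0 0 0 0 1; 0 0 0 0 0 0 1",
)

```text
clock: 20.35
position: [0.5513, 0.3554, 0.1001]
tool_rot: [[-0.996, 0.089, 0.003], [0.089, 0.996, 0.003], [-0.003, 0.003, -1.0]]
wrist_force: [0.1, -0.8, -0.9]
opening: 0.0359
grip_force: 20.0
```

Emit:
servo_tool(
  motion="0 0 0.025 0 0 0 1; 0 0 0 0 0 0 1; 0 0 0 0 0 0 1",
)

```text
clock: 20.72
position: [0.5514, 0.3554, 0.0986]
tool_rot: [[-0.996, 0.089, 0.003], [0.089, 0.996, 0.003], [-0.003, 0.003, -1.0]]
wrist_force: [0.4, -0.4, -1.0]
opening: 0.0357
grip_force: 20.0
```

Emit:
servo_tool(
  motion="0 0 0 0 0 0 0.47; 0 0 0 0 0 0 0.47; 0 0 0 0 0 0 0.47; 0 0 0 0 0 0 0.47",
)

```text
clock: 21.22
position: [0.5514, 0.3554, 0.0986]
tool_rot: [[-0.996, 0.089, 0.003], [0.089, 0.996, 0.003], [-0.003, 0.003, -1.0]]
wrist_force: [-0.2, 0.9, -0.8]
opening: 0.0469
grip_force: 0.0
```

Emit:
servo_tool(
  motion="0 0 -0.3 0 0 0 0.47; 0 0 -0.8 0 0 0 0.4; 0 0 -0.7 0 0 0 0; 0 0 0 0 0 0 0; 0 0 0 0 0 0 0",
)

```text
clock: 21.85
position: [0.5509, 0.3551, 0.2073]
tool_rot: [[-0.996, 0.089, 0.004], [0.089, 0.996, 0.003], [-0.004, 0.003, -1.0]]
wrist_force: [-0.4, -0.7, 0.4]
opening: 0.0813
grip_force: 0.0
```

```bash
python3 plan.py .4405 -.110 .11 82.1 .058; python3 -c "
from h import *
snap('wrist','w8.png')"
```

```text
clock 21.85 grasp at [0.5509 0.3551 0.162 ] yaw 84.9 open 0.0813 F 0.0 q [ 0.53  0.3   1.75  0.    1.1  -0.95] n 9
0.127 -0.876 0.093 0.0 0.0 0.003
0.122 -0.877 0.093 0.0 0.0 0.003
0.118 -0.878 0.094 0.0 0.0 0.003
0.113 -0.878 0.094 0.0 0.0 0.003
0.108 -0.879 0.094 0.0 0.0 0.003
0.103 -0.879 0.095 0.0 0.0 0.003
0.099 -0.88 0.095 0.0 0.0 0.003
0.094 -0.88 0.095 0.0 0.0 0.003
0.089 -0.881 0.096 0.0 0.0 0.003
```

View pics/w8.png

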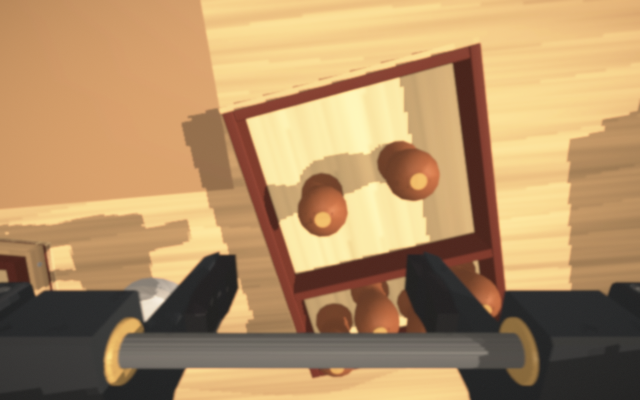

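Both knobs stand upright in the near bay, at (322,210) and (412,170). Now the handle at y=-0.11.

Emit:
servo_tool(
  motion="0.127 -0.876 0.1 0 0 0.003 0; 0.122 -0.877 0.1 0 0 0.003 0; 0.118 -0.878 0.1 0 0 0.003 0; 0.113 -0.878 0.1 0 0 0.003 0; 0.108 -0.879 0.1 0 0 0.003 0",
)

```text
clock: 22.52
position: [0.4881, 0.095, 0.1737]
tool_rot: [[-0.994, 0.112, -0.0], [0.112, 0.994, 0.002], [0.0, 0.002, -1.0]]
wrist_force: [0.4, 0.3, 0.1]
opening: 0.0882
grip_force: 0.0
```

Emit:
servo_tool(
  motion="0.103 -0.879 0.1 0 0 0.003 0; 0.1 -0.88 0.1 0 0 0.003 0; 0.095 -0.88 0.1 0 0 0.003 0; 0.09 -0.88 0.1 0 0 0.003 0; 0 0 0 0 0 0 0",
)

```text
clock: 23.15
position: [0.4394, -0.1124, 0.1489]
tool_rot: [[-0.991, 0.137, -0.001], [0.137, 0.991, 0.004], [0.001, 0.003, -1.0]]
wrist_force: [0.6, 0.5, 0.3]
opening: 0.0882
grip_force: 0.0
```

```bash
python3 plan.py .4405 -.110 .025 82.1 .04; python3 -c "
from h import *
snap('wrist','w9.png')"
```

```text
clock 23.15 grasp at [ 0.4394 -0.1124  0.1036] yaw 82.1 open 0.0882 F 0.0 q [-0.31 -0.    2.21  0.    0.93 -1.74] n 2
-0.008 0.019 0.655 0.001 -0.0 0.0
-0.007 0.02 0.655 0.001 -0.0 0.0
```

View pics/w9.png

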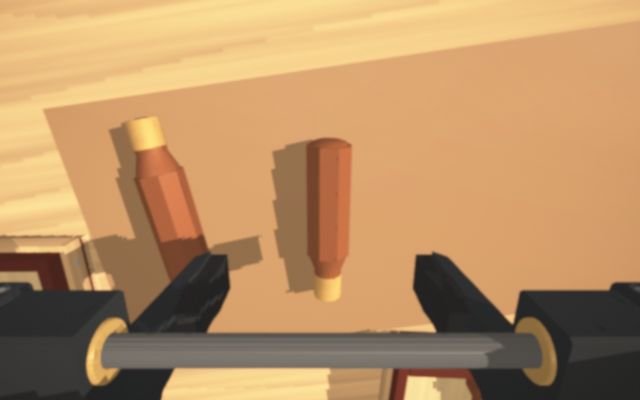

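The handle lies straight between the fingers, from (330,140) to (328,300). The other handle, at left, stays clear.

Emit:
servo_tool(
  motion="0 0.02 0.6 0 0 0 0.25; 0 0.02 0.6 0 0 0 0.25; 0 0 0.1 0 0 0 0.25; 0 0 0 0 0 0 0.8; 0 0 0 0 0 0 1",
)

```text
clock: 23.82
position: [0.4436, -0.1074, 0.0742]
tool_rot: [[-0.991, 0.13, 0.006], [0.13, 0.991, 0.002], [-0.005, 0.003, -1.0]]
wrist_force: [-0.5, -0.3, -0.7]
opening: 0.0481
grip_force: 0.0
```

Emit:
servo_tool(
  motion="0 0 0 0 0 0 1; 0 0 0 0 0 0 1; 0 0 0 0 0 0 1; 0 0 0 0 0 0 1; 0 0 0 0 0 0 1",
)

```text
clock: 24.45
position: [0.443, -0.1078, 0.0738]
tool_rot: [[-0.991, 0.131, 0.005], [0.131, 0.991, 0.002], [-0.004, 0.003, -1.0]]
wrist_force: [-0.9, 0.4, 6.2]
opening: 0.0277
grip_force: 20.0
```

Emit:
servo_tool(
  motion="0 0 0 0 0 0 1; 0 0 0 0 0 0 1",
)

```text
clock: 24.7
position: [0.443, -0.1078, 0.0738]
tool_rot: [[-0.991, 0.131, 0.005], [0.131, 0.991, 0.002], [-0.004, 0.003, -1.0]]
wrist_force: [-1.6, 0.8, 6.3]
opening: 0.0279
grip_force: 20.0
```

Emit:
servo_tool(
  motion="0 0 -0.3 0 0 0 1; 0 0 -0.8 0 0 0 1; 0 0 -0.5 0 0 0 1; 0 0 0 0 0 0 1",
)

```text
clock: 25.2
position: [0.4438, -0.1084, 0.1713]
tool_rot: [[-0.991, 0.131, 0.009], [0.131, 0.991, 0.001], [-0.009, 0.002, -1.0]]
wrist_force: [0.0, -0.3, -0.7]
opening: 0.0281
grip_force: 20.0
```

```bash
python3 plan.py .506 -.352 .12 82.4 .05
```

```text
clock 25.2 grasp at [ 0.4438 -0.1084  0.126 ] yaw 82.5 open 0.0281 F 20.0 q [-0.3  -0.03  2.19  0.    0.97 -1.74] n 6
-0.26 -0.648 0.017 0.0 0.001 0.0
-0.26 -0.648 0.017 0.0 0.001 0.0
-0.26 -0.648 0.017 0.0 0.001 0.0
-0.261 -0.648 0.017 0.0 0.001 0.0
-0.261 -0.648 0.017 0.0 0.001 0.0
-0.261 -0.648 0.017 0.0 0.001 0.0
```

Emit:
servo_tool(
  motion="-0.26 -0.648 0 0 0.001 0 1; -0.26 -0.648 0 0 0.001 0 1; -0.26 -0.648 0 0 0.001 0 1; -0.26 -0.648 0 0 0.001 0 1; -0.26 -0.648 0 0 0 0 1",
)

```text
clock: 25.82
position: [0.4929, -0.3114, 0.1655]
tool_rot: [[-0.991, 0.132, -0.006], [0.131, 0.991, 0.006], [0.007, 0.005, -1.0]]
wrist_force: [0.6, 0.3, -0.5]
opening: 0.0275
grip_force: 20.0
```

Emit:
servo_tool(
  motion="-0.26 -0.63 0 0 0 0 1; 0 0 0.4 0 0 0 1; 0 0 0.4 0 0 0 1; 0 0 0 0 0 0 1; 0 0 0 0 0 0 1",
)

```text
clock: 26.45
position: [0.5039, -0.3498, 0.1194]
tool_rot: [[-0.991, 0.131, -0.004], [0.131, 0.991, 0.004], [0.005, 0.004, -1.0]]
wrist_force: [0.3, 0.0, -0.0]
opening: 0.028
grip_force: 20.0
```

```bash
python3 plan.py .506 -.350 .0345 82.5 .03; python3 -c "
from h import *
snap('wrist','w10.png')"
```

```text
clock 26.45 grasp at [ 0.5039 -0.3498  0.0741] yaw 82.5 open 0.028 F 20.0 q [-0.65  0.32  1.89  0.    0.93 -2.09] n 2
-0.019 -0.001 0.33 0.001 -0.001 -0.0
-0.019 -0.0 0.33 0.001 -0.001 -0.0
```

View pics/w10.png

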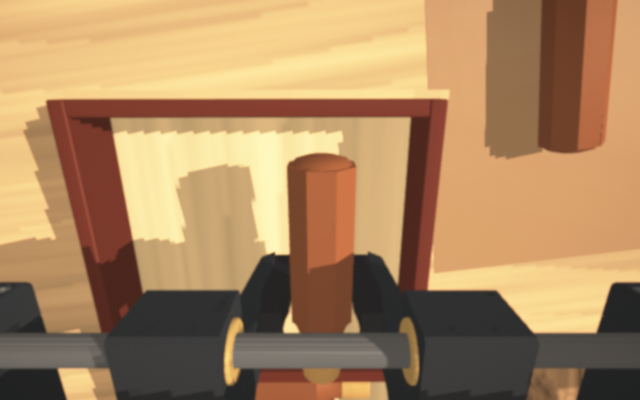

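The handle hangs parallel to the tray walls, clear of the right-hand wall at column 425. Lowering.

Emit:
servo_tool(
  motion="-0.02 0 0.3 0 -0.001 0 1; -0.01 0 0.25 0 0 0 1; 0 0 0.08 0 0 0 1; 0 0 0 0 0 0 1; 0 0 0 0 0 0 1",
)

```text
clock: 27.12
position: [0.5062, -0.3504, 0.0827]
tool_rot: [[-0.991, 0.131, -0.001], [0.131, 0.991, 0.003], [0.001, 0.003, -1.0]]
wrist_force: [0.3, 0.2, -0.3]
opening: 0.0277
grip_force: 20.0
```

Emit:
servo_tool(
  motion="0 0 0.045 0 0 0 1; 0 0 0 0 0 0 1; 0 0 0 0 0 0 1",
)

```text
clock: 27.5
position: [0.5061, -0.3503, 0.0799]
tool_rot: [[-0.991, 0.131, -0.001], [0.131, 0.991, 0.003], [0.001, 0.003, -1.0]]
wrist_force: [0.5, -0.5, -0.7]
opening: 0.0275
grip_force: 20.0
```

Emit:
servo_tool(
  motion="0 0 0 0 0 0 0.48; 0 0 0 0 0 0 0.48; 0 0 0 0 0 0 0.48; 0 0 0 0 0 0 0.48",
)

```text
clock: 28.0
position: [0.5059, -0.3502, 0.0797]
tool_rot: [[-0.991, 0.131, -0.001], [0.131, 0.991, 0.003], [0.002, 0.003, -1.0]]
wrist_force: [0.4, -0.5, 0.2]
opening: 0.046
grip_force: 0.0
```

Emit:
servo_tool(
  motion="0 0 -0.3 0 0 0 0.48; 0 0 -0.8 0 0 0 0.3; 0 0 -0.4 0 0 0 0; 0 0 0 0 0 0 0",
)

```text
clock: 28.5
position: [0.5078, -0.3519, 0.1738]
tool_rot: [[-0.991, 0.131, 0.004], [0.131, 0.991, -0.001], [-0.005, -0.0, -1.0]]
wrist_force: [-0.0, -0.4, 0.4]
opening: 0.0735
grip_force: 0.0
```

```bash
python3 plan.py .415 -.210 .11 89.4 .05
```

```text
clock 28.5 grasp at [ 0.5078 -0.3519  0.1285] yaw 82.5 open 0.0735 F 0.0 q [-0.65  0.26  1.85  0.    1.02 -2.09] n 4
0.461 0.535 0.075 -0.0 0.001 -0.019
0.445 0.549 0.075 -0.0 0.001 -0.019
0.428 0.562 0.076 -0.0 0.001 -0.019
0.411 0.575 0.076 -0.0 0.001 -0.019
```

Emit:
servo_tool(
  motion="0.461 0.535 0.075 0 0.001 -0.019 0.2; 0.445 0.549 0.075 0 0 -0.019 0.2; 0.428 0.562 0.075 0 0 -0.019 0.2; 0.41 0.575 0.075 0 0 -0.019 0.2; 0 0 0 0 0 0 0.2",
)

```text
clock: 29.12
position: [0.41, -0.2057, 0.1501]
tool_rot: [[-1.0, 0.011, -0.008], [0.011, 1.0, 0.006], [0.008, 0.006, -1.0]]
wrist_force: [-0.1, 0.6, 0.5]
opening: 0.0704
grip_force: 0.0
```

```bash
python3 plan.py .415 -.210 .028 89.4 .04; python3 -c "
from h import *
snap('wrist','w11.png')"
```

```text
clock 29.12 grasp at [ 0.41   -0.2057  0.1048] yaw 89.4 open 0.0704 F 0.0 q [-0.52  0.01  2.19  0.    0.94 -2.08] n 2
-0.047 -0.04 0.64 0.002 -0.002 -0.0
-0.044 -0.038 0.64 0.002 -0.002 -0.0
```

View pics/w11.png

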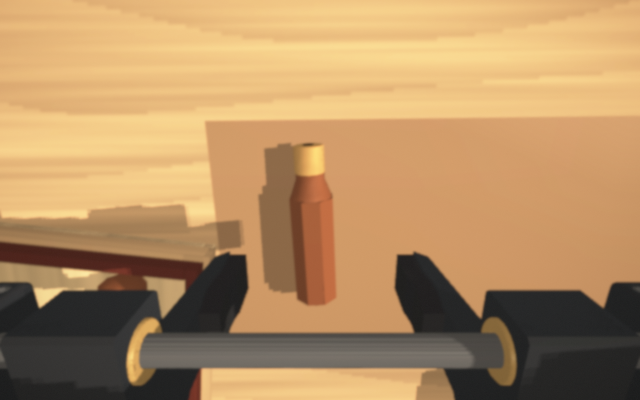

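The handle lies between the fingers, from (311,145) to (317,303). The tray corner is at (200,265), just outside the left finger.

```bash
python3 -c "
from h import *
c=load('w11');p=ray(c,[(311,160),(317,300)],.02);print(p.round(4),np.degrees(np.arctan2(*(p[1]-p[0])[[1,0]])))"
```

```text
[[ 0.3677 -0.2106  0.02  ]
 [ 0.4681 -0.2082  0.02  ]] 1.391124244125627
```

Emit:
servo_tool(
  motion="-0.04 -0.04 0.6 0.002 -0.002 -0.004 0.25; -0.02 -0.03 0.6 0.001 -0.001 -0.004 0.25; 0 0 0.05 0 0 0 0.25; 0 0 0 0 0 0 0.6; 0 0 0 0 0 0 1",
)

```text
clock: 29.8
position: [0.418, -0.2135, 0.0788]
tool_rot: [[-1.0, -0.0, 0.004], [-0.0, 1.0, -0.003], [-0.004, -0.003, -1.0]]
wrist_force: [-0.4, -0.5, 0.4]
opening: 0.0481
grip_force: 0.0
```

Emit:
servo_tool(
  motion="0 0 0 0 0 0 1; 0 0 0 0 0 0 1; 0 0 0 0 0 0 1; 0 0 0 0 0 0 1; 0 0 0 0 0 0 1",
)

```text
clock: 30.42
position: [0.4172, -0.2128, 0.0782]
tool_rot: [[-1.0, -0.0, 0.003], [-0.0, 1.0, -0.002], [-0.003, -0.002, -1.0]]
wrist_force: [-1.4, 2.0, 6.3]
opening: 0.0277
grip_force: 19.8
```

Emit:
servo_tool(
  motion="0 0 0 0 0 0 1; 0 0 0 0 0 0 1",
)

```text
clock: 30.68
position: [0.4172, -0.2128, 0.0782]
tool_rot: [[-1.0, -0.0, 0.003], [-0.0, 1.0, -0.002], [-0.003, -0.002, -1.0]]
wrist_force: [-1.1, 1.6, 7.0]
opening: 0.0276
grip_force: 19.8
```

Emit:
servo_tool(
  motion="0 0 -0.3 0 0 0 1; 0 0 -0.8 0 0 0 1; 0 0 -0.5 0 0 0 1; 0 0 0 0 0 0 1",
)

```text
clock: 31.18
position: [0.4182, -0.2135, 0.1759]
tool_rot: [[-1.0, -0.0, 0.007], [-0.0, 1.0, -0.004], [-0.007, -0.004, -1.0]]
wrist_force: [0.3, 0.2, -0.7]
opening: 0.0279
grip_force: 19.7
```

```bash
python3 plan.py .4975 -.4175 .12 81.5 .05
```

```text
clock 31.18 grasp at [ 0.4182 -0.2135  0.1306] yaw 90.0 open 0.0279 F 19.7 q [-0.52 -0.01  2.16 -0.    0.98 -2.1 ] n 5
-0.264 -0.68 0.04 -0.0 0.001 0.019
-0.284 -0.672 0.039 -0.0 0.001 0.019
-0.304 -0.663 0.038 -0.0 0.001 0.019
-0.324 -0.654 0.037 -0.0 0.001 0.019
-0.343 -0.644 0.036 -0.0 0.001 0.019
```

Emit:
servo_tool(
  motion="-0.264 -0.68 0 0 0.001 0.019 1; -0.284 -0.672 0 0 0.001 0.019 1; -0.304 -0.663 0 0 0.001 0.019 1; -0.324 -0.654 0 0 0 0.019 1; -0.343 -0.644 0 0 0 0.019 1",
)

```text
clock: 31.8
position: [0.4952, -0.417, 0.1705]
tool_rot: [[-0.989, 0.149, -0.006], [0.149, 0.989, 0.002], [0.006, 0.001, -1.0]]
wrist_force: [0.6, -0.3, -0.7]
opening: 0.0277
grip_force: 19.7
```

Emit:
servo_tool(
  motion="0 0 0.4 0 0 0 1; 0 0 0.4 0 0 0 1; 0 0 0 0 0 0 1; 0 0 0 0 0 0 1",
)

```text
clock: 32.3
position: [0.4954, -0.4162, 0.1248]
tool_rot: [[-0.989, 0.148, -0.004], [0.148, 0.989, -0.0], [0.004, -0.001, -1.0]]
wrist_force: [-0.0, 0.4, -0.5]
opening: 0.0276
grip_force: 19.7
```

```bash
python3 plan.py .4975 -.4175 .039 81.5 .03; python3 -c "
from h import *
snap('wrist','w12.png')"
```

```text
clock 32.3 grasp at [ 0.4954 -0.4162  0.0795] yaw 81.5 open 0.0276 F 19.7 q [-0.74  0.37  1.81 -0.    0.96 -2.16] n 2
-0.02 -0.008 0.337 -0.0 -0.001 -0.0
-0.02 -0.008 0.337 -0.0 -0.001 -0.0
```

View pics/w12.png

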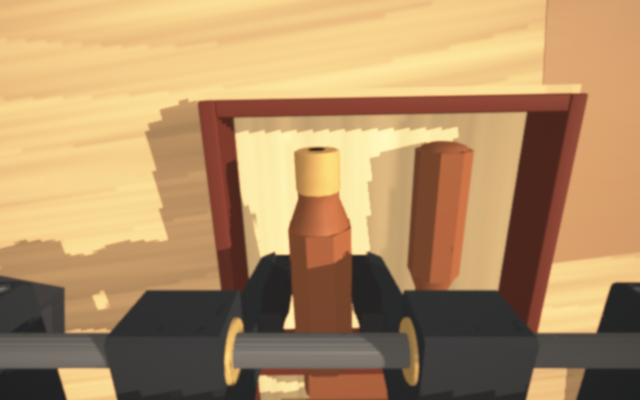

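The handle hangs parallel to the first one, now lying at (440,215), and clear of both walls. Lowering.

Emit:
servo_tool(
  motion="-0.02 0 0.3 0 0 0 1; -0.01 0 0.27 0 0 0 1; 0 0 0.08 0 0 0 1; 0 0 0 0 0 0 1; 0 0 0 0 0 0 1",
)

```text
clock: 32.98
position: [0.4976, -0.4171, 0.0868]
tool_rot: [[-0.989, 0.148, -0.002], [0.148, 0.989, -0.001], [0.002, -0.002, -1.0]]
wrist_force: [-0.2, 0.2, -0.4]
opening: 0.0274
grip_force: 19.7
```

Emit:
servo_tool(
  motion="0 0 0.04 0 0 0 1; 0 0 0 0 0 0 1; 0 0 0 0 0 0 1",
)

```text
clock: 33.35
position: [0.4974, -0.417, 0.0843]
tool_rot: [[-0.989, 0.148, -0.003], [0.148, 0.989, -0.001], [0.002, -0.002, -1.0]]
wrist_force: [-0.8, 0.1, -0.4]
opening: 0.0274
grip_force: 19.7
```

Emit:
servo_tool(
  motion="0 0 0 0 0 0 0.48; 0 0 0 0 0 0 0.48; 0 0 0 0 0 0 0.48; 0 0 0 0 0 0 0.48",
)

```text
clock: 33.85
position: [0.4973, -0.4169, 0.0841]
tool_rot: [[-0.989, 0.148, -0.003], [0.148, 0.989, -0.001], [0.003, -0.001, -1.0]]
wrist_force: [0.7, -0.1, -0.2]
opening: 0.046
grip_force: 0.0
```

Emit:
servo_tool(
  motion="0 0 -0.3 0 0 0 0.48; 0 0 -0.8 0 0 0 0.48; 0 0 -0.8 0 0 0 0.48; 0 0 -0.8 0 0 0 0.48; 0.5 0.5 -0.5 0 0 0 0.48",
)

```text
clock: 34.48
position: [0.4744, -0.3845, 0.2814]
tool_rot: [[-0.989, 0.149, 0.003], [0.149, 0.989, -0.006], [-0.004, -0.006, -1.0]]
wrist_force: [0.7, 1.2, 0.1]
opening: 0.0457
grip_force: 0.0
```

Emit:
servo_tool(
  motion="0.8 0.5 0 0 0 0 0.48; 0.8 0.5 0 0 0 0 0.48; 0.5 0.5 0 0 0 0 0.48; 0 0 0 0 0 0 0.48",
)

```text
clock: 34.98
position: [0.3598, -0.2731, 0.2774]
tool_rot: [[-0.989, 0.148, -0.002], [0.148, 0.989, -0.002], [0.002, -0.002, -1.0]]
wrist_force: [-0.1, -0.7, 0.8]
opening: 0.0458
grip_force: 0.0
```

```bash
python3 -c "
from h import *
c=snap('top','t13.png');cv2.imwrite('pics/crop13.png',cv2.resize(c['frame'][95:280,150:510,::-1],None,fx=2.2,fy=2.2,interpolation=cv2.INTER_CUBIC)); snap('side','s13.png')"
```

```text
(no output)
```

View pics/crop13.png

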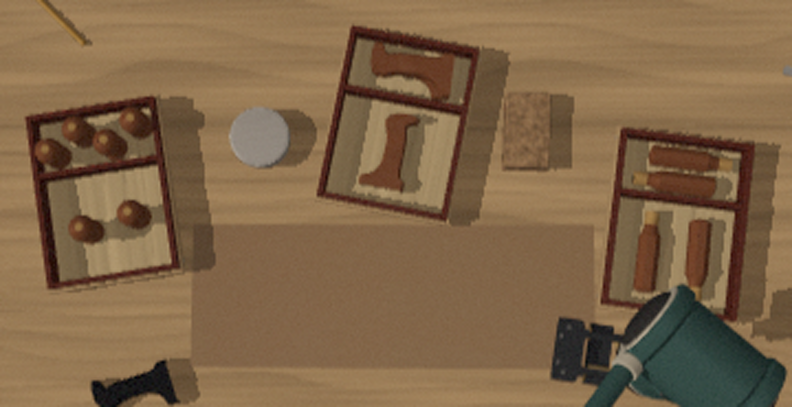

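View pics/s13.png

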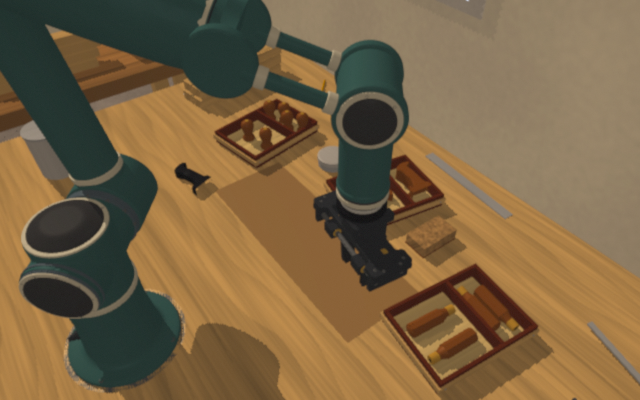

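The crop shows the knobs at (85,229) and (134,214), the tote at (400,152), and the handles at (648,252) and (697,255). All five are seated in the right near bays, the tin and block are where they were, and the gripper is clear in both views.

```bash
python3 -c "
from h import *
print(close_job())"
```

```text
the job is handed in; nothing more can be done
None
```

All five parts are in the near bays of their matching trays, the tin and block look unmoved in the last pictures, and the job was handed in at about 35 s; the judge's verdict was not shown.

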